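# Load a cell under the spring flap of the tester

### The arm

A 7-joint arm with a two-finger parallel gripper is mounted at the origin on a cart in front of the work surface, level with it; the furniture and walls round the work are solid. World frame = base frame: x ahead of the robot, y to its left, z up, the work surface at z = 0. Lengths are in m, angles in rad, forces in N, time in s.
With the tool pointing down it reaches from about 0.425 to 0.925 m from the base axis. Payload 6.8 kg.
Tool frame: the origin (TCP) lies midway between the tips of the shut fingers; the grasp point (between the pads) lies 19 mm behind it (grip_point_offset is the z of the grasp point in the tool frame, in m); z points along the fingers, y is the line along which they close (so a half turn about z gives the same grasp; the last joint's range is limited). The gripper opens to 85 mm and grips with 20 to 120 N. Pads are 22 mm wide; open, the fingers measure 114 mm over their backs; the gripper's body (76 mm by 85 mm) begins 54 mm behind the grasp point. The pads swing forward as they close: fully open they stand 13 mm farther back than shut.
Start: joints at [1.172, 0.477, 0.022, 1.555, -0.011, 1.109, -0.083], TCP at [0.194, -0.647, 0.208] pointing down, gripper open.
Joint ranges: [-2.96, 2.96], [-0.34, 2.1], [-1.41, 1.46], [0.24, 2.44], [-1.37, 4.51], [0.17, 1.92], [-2.96, 2.96]. Speed limits (rad/s): [2.39, 2.39, 3.14, 3.14, 3.14, 3.14, 3.14].

### API

Orientations are given as a rotation vector (axis times angle).
In Python, from bench import get_obs, grab_frame, calibration, hand_in, grip_point_offset gives the robot as it stands.
- The arm moves only by the shell command python3 -m pendant 'ROWS' [OPENING] [FORCE]. ROWS is a JSON object of lists of equal length, an entry for each row: "translation": the shift along the world's x, y, z in units of 25 mm (1.0 is 25 mm), a list of three; "delta_rot": the turn, a rotation vector about the world's x, y, z in units of 5 degrees (1.0 is 5 degrees), a list of three. In form: {"translation": [[dx, dy, dz], ...], "delta_rot": [[rx, ry, rz], ...]}. A call has 1 to 12 rows; each row is the pose to reach, as a shift and turn from the pose commanded when the call began; what a row does not reach only later rows make up. A row lasts 1/8 s, in which the tool goes at most 62.5 mm and 10.7 degrees, less where a joint would pass 70% of its speed; a pose out of reach is approached as far as the arm can. A call with a gripper value outside its range is refused whole. OPENING is the opening, from 0 (shut) to 1 (fully open), set as the call begins (- or left out, the last holds). The fingers move at their own pace and stop on an object; FORCE is the grip in N (left out, the last holds). Time passes only in rows, so rows that repeat a pose let the fingers close. It gives the time, the measured TCP pose, the force, the opening and the grip force at its end, in the units of the state.
- get_obs(): the state, without advancing time (a new reading comes with each control period).
- grab_frame(name): name is "scene" or "top" or "wrist"; returns (picture, depth): 384x512x3 uint8, red, green, blue; 384x512 float32, m along the optical axis (not along the pixel's ray), 0 where there is no reading.
- calibration(name): a dict with "K" (3x3 intrinsics, pixels), "rvec" (rotation vector, rad) and "tvec" (3), from world to camera coordinates, as OpenCV has them. Camera axes: x right, y down, z forward; pixel columns grow to the right and rows downward; lengths in m; the calibration is good to about 2 mm. A picture is of the moment at which its call begins: read the wrist's pose just before it. calibration takes no time and is no camera call; for the wrist camera it gives the pose at the moment of the call.
- hand_in(): hands the job in; it is judged then, once.
The state is a dict: "clock": time; "joints": joint angles; "qvel": joint speeds; "tau": joint torques, N m; "tcp_pos": TCP position; "orientation": TCP orientation; "contact_force": force on the tool from outside, world axes, zero at the start; "moment": the same for the moment, N m; "grip_width": finger opening in m; "gripper_force": force on a finger pad.
Only numpy, scipy, OpenCV 4.12 (cv2) and the standard library are available. Lean on these libraries where they do the work, as an engineer would, in place of code of your own. Each camera call takes 0.05 s, during which the arm holds its last target. There are 200 camera calls.

### The job

Load the battery cell that lies in the guide channel of the cell tester: with one fingertip press the long side paddle down to hold the spring-closed contact flap open, and with the other fingertip push the cell along the channel under the flap until it is fully home against the end contact. Keep the flap held clear of the cell until it is home, then let the flap come down on it. Only touch and push: do not lift the cell out of the channel, and leave the spare cell, the coil and the tape roll alone.

Things in the scene. Friction and masses are not known exactly. Their poses are not given: they have to be found in the camera images.
- tester: Cell tester fixed to the bench: grey plate, x -110..100, y -28..106 mm, top at z 6. Origin: on the centre line of its guide channel, at bench level. +x: push direction; +y: paddle side; z up. Two rails 5 mm wide, tops at z 9.5, leave a channel 18 mm wide (y -9..9, floor z 6), x -106..74, open above except under the flap. All mm given here are in this frame.
- end_contact (a point): Centre of the contact face of the black end block that closes the channel: x 74, y 0, z 13.5 mm in the tester's frame. The cell's leading end must rest against it. The block's top is at z 28; two brass posts on it reach z 37.
- flap (a joint): Angle (rad) of the steel rocker made of flap and paddle: 0 closed, 0.60 open (hard stop). Pressing the paddle raises the flap; a spring shuts it (about 1.5 N at mid-paddle to start, 4.5 N fully open). Closed, the flap blocks the cell (7 mm gap over the floor); above 0.30 the cell passes freely; with a cell under it, released, it reads 0.25.
- paddle (a point): Middle of the paddle's top face, moves with the flap. Plain steel plate along the channel, x -105..35 mm, 46 wide. Closed it tilts 0.60 rad, middle at y 77, z 41, outer edge y 96, z 54; fully pressed it is level, y 54..100, top at z 13. A tip can slide along it. One tip on it at y 74, the other at y 0 behind the cell at the same height (13) clears the rails.
- flap_lip (a point): Middle of the lower front edge of the flap's contact pad (14 mm wide, y -7..7); x 50 mm in the tester's frame; moves with the flap: z 13 closed, 21 at 0.25. The flap covers the channel from x 50 to 73.
- cell: The battery cell to load: 50 mm long, 15 mm across, about 25 g, lying in the tester's channel between its open end and the flap, its own y axis along the channel. Origin: mid-length, underside (z 6 mm). Home, the origin is at x 49 mm in the tester's frame and the rear half still stands out in front of the flap. It does not roll.
- spare_cell: Spare cell, same kind, lying on the bench on the other side of the tester from the paddle; leave it alone. Origin: middle, underside.
- coil: Copper-coloured toroid coil, 42 mm across, 18 mm high, lying on the bench on the other side of the tester from the paddle; leave it alone. Origin: centre of the underside.
- tape: Roll of masking tape, 94 mm across, 25 mm high, lying on the bench on the paddle side; leave it alone. Origin: centre of the underside.
- shaft_mid (a point): Point on the rocker's hinge shaft, x 0, y 32, z 27 mm in the tester's frame. The shaft runs along x between channel and paddle, on aluminium posts (y 25..39, up to z 34) at x -92, -35, 36 and 86; the two fingers straddle it.
Things that resemble listed ones, but are neither listed nor needed, are in the scene too. What is shaped like the cell but purple is not meant. Of the things that look like the tester, the larger one is meant.

How it is judged:
By the outcome, as a careful person would: the job done as asked, in the order asked, and still so for the second after the job is handed in, with the robot touching nothing.
It also fails if it takes over 45 s, if anything falls off the work surface, if the arm or the gripper's body presses on something with over 40 N, if the wrist force passes 120 N, or if a joint passes its speed limit or range.

## Working session

There is one attempt and no reset: what is moved stays moved. The work goes in short steps, Python scripts to look and compute and a shell command to move; the robot and the scene stay as the last step left them, time stands still between calls to the robot, and variables do not carry over. Pictures are saved under pics/ and viewed, at most 10 in all, crops included, and the job is handed in when it is done.

```bash
ls; mkdir -p pics; python3 - <<'E'
from bench import *
import cv2,numpy as np
for n in("scene","top"):
    p,d=grab_frame(n); cv2.imwrite(f"pics/{n}0.png",p[:,:,::-1]); np.save(f"pics/{n}0.npy",d)
    c=calibration(n); print(n,c)
print(get_obs(),grip_point_offset)
E
```

```text
pics
scene {'K': array([[391.07724696,   0.        , 263.08025446],
       [  0.        , 391.07724696, 197.06636757],
       [  0.        ,   0.        ,   1.        ]]), 'rvec': array([ 2.26618649, -0.88397377,  0.36407714]), 'tvec': array([-0.25983007,  0.38883156,  0.5617863 ])}
top {'K': array([[467.97691588,   0.        , 255.43817254],
       [  0.        , 467.97691588, 194.57053835],
       [  0.        ,   0.        ,   1.        ]]), 'rvec': array([ 2.14679203, -2.12264779,  0.18586895]), 'tvec': array([0.19125128, 0.55227828, 0.88409997])}
{'clock': 0.1, 'joints': array([ 1.17189692,  0.4777386 ,  0.02234981,  1.55631986, -0.01147982,
        1.10930587, -0.08311542]), 'qvel': array([-1.19182033e-03, -3.79871603e-03, -3.02030575e-05, -2.58554507e-03,
        7.69203973e-04,  2.69138443e-04, -1.10645235e-03]), 'tau': array([ 4.48134087e-03, -5.97756636e+01,  1.61390372e+00, -2.81955886e+01,
        1.29122066e-02,  4.96985522e-03, -3.44791511e-05]), 'tcp_pos': array([ 0.1933525 , -0.64613262,  0.20752274]), 'orientation': array([-3.10685834e+00, -4.54958878e-01,  5.91642280e-04]), 'contact_force': array([ 1.05580909,  0.06941428, -0.32758384]), 'moment': array([-0.00907126, -0.04643607, -0.00781037]), 'gripper_force': 0.0, 'grip_width': 0.08543790740580536} -0.0187
```

View pics/scene0.png

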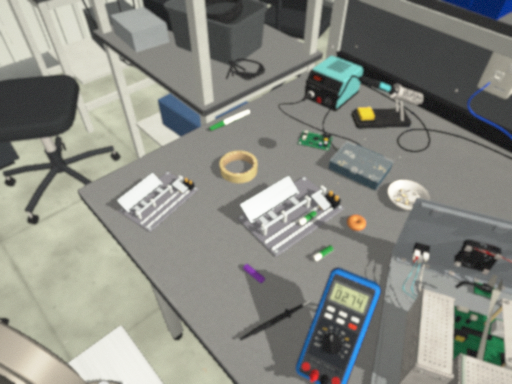

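View pics/top0.png

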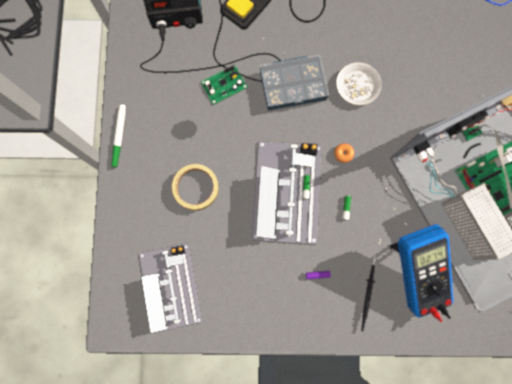

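The scene view shows two testers: the larger at (290,213) and the smaller at (157,200). In the top view these are at (288,192) and (168,288). The larger one is meant. It holds a green/white cell at top (307,185). The spare is at (347,208), and the purple decoy is at (318,275). I'll confirm with an enlarged crop.

```bash
python3 - <<'E'
import cv2
p=cv2.imread("pics/top0.png")[130:255,240:370]
cv2.imwrite("pics/crop1.png",cv2.resize(p,None,fx=4.8,fy=4.8,interpolation=cv2.INTER_CUBIC))
E
```

```text
(no output)
```

View pics/crop1.png

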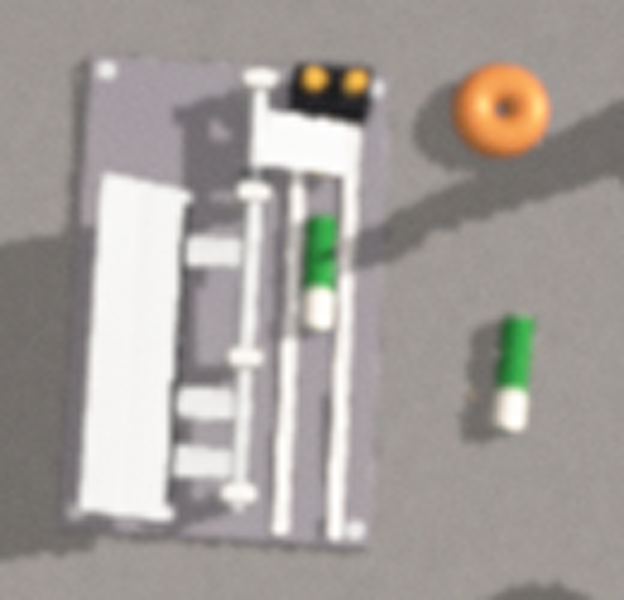

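The crop confirms it: the larger tester has its channel with the green/white cell, rear end at crop (319,328) and front at (321,215). The flap is at (305,140), the paddle at (130,350), and the black end block with its posts at (333,90).

```bash
cat > h.py <<'E'
import numpy as np,cv2
from scipy.optimize import least_squares
from bench import *
def proj(c,P): return cv2.projectPoints(np.asarray(P,float).reshape(-1,3),c["rvec"],c["tvec"],c["K"],None)[0].reshape(-1,2)
def t2w(q,P):
    P=np.asarray(P,float).reshape(-1,3)/1000; a=q[2]; R=np.array([[np.cos(a),-np.sin(a),0],[np.sin(a),np.cos(a),0],[0,0,1]])
    return P@R.T+[q[0],q[1],0]
def fit(c,P,uv,q0):
    r=least_squares(lambda q:(proj(c,t2w(q,P))-uv).ravel(),q0,loss='soft_l1'); return r.x,(proj(c,t2w(r.x,P))-uv)
def ray(c,uv,z):
    R=cv2.Rodrigues(c["rvec"])[0]; o=-R.T@c["tvec"]; d=R.T@np.linalg.inv(c["K"])@[*uv,1]; return o+d*(z-o[2])/d[2]
def w2t(q,W):
    a=q[2]; R=np.array([[np.cos(a),-np.sin(a)],[np.sin(a),np.cos(a)]]); return (np.asarray(W)[:2]-q[:2])@R*1000
E
python3 - <<'E'
from h import *
c=calibration("top")
P=[[100,106,6],[-110,-28,6],[-110,106,6],[86,32,34],[36,32,34],[-35,32,34],[-92,32,34],[-106,11.5,9.5],[-106,-11.5,9.5]]
f=lambda u:np.array(u)/4.8+[240,130]-.4
uv=f([[88,57],[368,548],[65,520],[258,76],[252,189],[245,355],[238,492],[282,532],[335,537]])
g=ray(c,f([310,350]),.0)
q,r=fit(c,P,uv,[g[0],g[1],0]);print(q,r.round(1).tolist())
for n,u in(("rear",(319,328)),("front",(321,215))):print(n,w2t(q,ray(c,f(u),.0135)))
for n,pt in(("rear",[-60,0,13]),("pad",[-60,74,13])):print(n,t2w(q,pt))
E
```

```text
[ 0.56796336  0.09273527 -0.05003775] [[-0.1, -0.9], [0.9, -0.0], [-1.5, 1.8], [0.2, 0.0], [0.3, 0.2], [0.0, 0.1], [0.1, -0.2], [-0.3, 0.0], [-0.0, -0.3]]
rear [-18.03835061  -0.52881407]
front [31.5091114   0.71973156]
rear [[0.50803846 0.09573629 0.013     ]]
pad [[0.51173971 0.16964367 0.013     ]]
```

```bash
python3 -m pendant '{"translation": [[1,1,0],[3,2.5,0],[4.5,4.2,0],[6,6,0],[7.5,8,0],[9,10,0],[10.5,12,0],[11.5,14,0],[12.2,16,0],[12.7,18,0],[13,20,0],[13,22,0]], "delta_rot": [[0,0,-0.3],[0,0,-0.6],[0,0,-1],[0,0,-1.3],[0,0,-1.6],[0,0,-2],[0,0,-2.3],[0,0,-2.6],[0,0,-3],[0,0,-3.3],[0,0,-3.6],[0,0,-3.9]]}' 0.70 20
```

```text
clock: 1.6
tcp_pos: [0.5187, -0.0948, 0.2081]
orientation: [-3.14, 0.079, 0.0]
contact_force: [0.7, 0.5, 0.0]
grip_width: 0.0597
gripper_force: 0.0
```

```bash
python3 -m pendant '{"translation": [[0,2,0],[0,4,0],[0,6,0],[0,8,-0.5],[0,9.2,-1.5],[0,9.2,-2.5],[0,9.2,-3.3],[0,9.2,-3.3]], "delta_rot": [[0,0,0],[0,0,0],[0,0,0],[0,0,0],[0,0,0],[0,0,0],[0,0,0],[0,0,0]]}'
python3 - <<'E'
from h import *
o=get_obs();print(o);q=[0.56796336,0.09273527,-0.05003775]
print(w2t(q,o['tcp_pos']))
from scipy.spatial.transform import Rotation as R
print(R.from_rotvec(o['orientation']).as_matrix().round(3))
for n in("wrist","scene"):
    p,d=grab_frame(n);cv2.imwrite(f"pics/{n}1.png",p[:,:,::-1])
    if n=="wrist":c=calibration(n);print(c);np.save("pics/w1.npy",d)
a=cv2.imread("pics/wrist1.png");b=cv2.imread("pics/scene1.png")[130:270,200:370]
cv2.imwrite("pics/s1c.png",cv2.resize(b,None,fx=4,fy=4,interpolation=cv2.INTER_CUBIC))
E
```

```text
clock: 2.6
tcp_pos: [0.5171, 0.1329, 0.1243]
orientation: [3.139, -0.077, -0.006]
contact_force: [0.2, -0.2, 0.9]
grip_width: 0.06
gripper_force: 0.0
{'clock': 2.6, 'joints': array([-0.1152547 ,  0.36842875, -0.30939927,  1.95309155,  0.14649196,
        0.84536238, -2.12320746]), 'qvel': array([ 0.00833183, -0.02940564, -0.0057774 , -0.03443171, -0.00464432,
        0.01818381,  0.00509381]), 'tau': array([ -0.2818173 , -46.01220489,  -2.27172554, -22.70046115,
         0.06992407,  -0.22413106,  -0.06434707]), 'tcp_pos': array([0.51706954, 0.13286898, 0.124316  ]), 'orientation': array([ 3.13942764, -0.07745188, -0.00581217]), 'contact_force': array([ 0.21258232, -0.1593652 ,  0.85220923]), 'moment': array([ 0.03428083, -0.03126543, -0.0616847 ]), 'gripper_force': 0.0, 'grip_width': 0.05999413743160316}
[-52.83747945  37.53793243]
[[ 0.999 -0.049 -0.004]
 [-0.049 -0.999 -0.001]
 [-0.004  0.001 -1.   ]]
{'K': array([[302.1660577 ,   0.        , 252.46961146],
       [  0.        , 302.1660577 , 191.84247652],
       [  0.        ,   0.        ,   1.        ]]), 'rvec': array([-1.99790196,  2.10203024,  0.33999364]), 'tvec': array([0.15909537, 0.46869733, 0.46295426])}
```

View pics/wrist1.png

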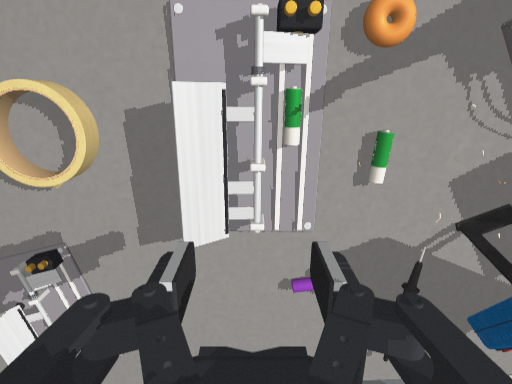

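View pics/s1c.png

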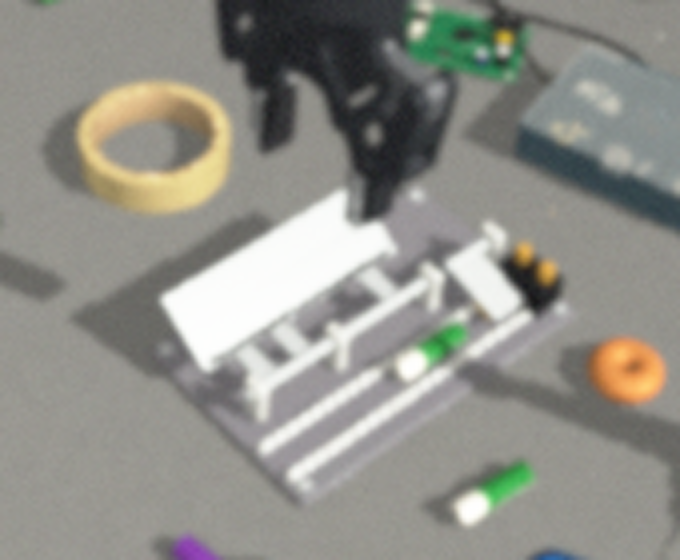

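The wrist view shows the paddle (200,160), the shaft posts at (260,9), (259,80), (257,167) and (257,226), the rail ends at (278,230) and (300,230), and the cell's rear end at (292,145). The scene crop confirms the gripper is still above the tester.

```bash
python3 - <<'E'
from h import *
from scipy.spatial.transform import Rotation as R
c=calibration("wrist");q0=[0.56796336,0.09273527,-0.05003775]
P=[[86,32,34],[36,32,34],[-35,32,34],[-92,32,34],[-106,11.5,9.5],[-106,-11.5,9.5],[-110,-28,6]]
uv=np.array([[260,9],[259,80],[257,167],[257,226],[278,230],[300,230],[316,233]],float)
q,r=fit(c,P,uv,q0);print(q,r.round(1).tolist())
print("rear",w2t(q,ray(c,(292,145),.0135)),w2t(q0,ray(c,(292,145),.0135)),"front",w2t(q,ray(c,(293,87),.0135)))
o=get_obs();print("tcp",w2t(q,o['tcp_pos']))
M=R.from_rotvec(o['orientation']).as_matrix()
for z in(0,-.005,-.01):
  print(z,proj(c,[M@np.array([x,y,z])+o['tcp_pos'] for x in(-.011,.011) for y in(-.0445,-.03,.03,.0445)]).round().tolist())
E
```

```text
[ 0.56917137  0.09344407 -0.05412626] [[-0.1, 0.6], [0.2, 0.6], [1.4, 0.0], [0.8, 0.5], [-0.8, -1.1], [-0.4, -1.0], [-1.2, -1.9]]
rear [-19.00226866   0.71072374] [-17.82815348   1.55674311] front [31.57769915  2.08985844]
tcp [-52.55197012  37.07118548]
0 [[180.0, 248.0], [204.0, 248.0], [301.0, 248.0], [325.0, 248.0], [177.0, 215.0], [202.0, 215.0], [303.0, 215.0], [328.0, 215.0]]
-0.005 [[178.0, 252.0], [203.0, 252.0], [303.0, 252.0], [327.0, 252.0], [175.0, 218.0], [200.0, 218.0], [305.0, 218.0], [330.0, 218.0]]
-0.01 [[176.0, 256.0], [201.0, 256.0], [304.0, 256.0], [329.0, 256.0], [173.0, 222.0], [199.0, 222.0], [306.0, 222.0], [332.0, 221.0]]
```

```bash
python3 - <<'E'
from h import *
d=np.load("pics/w1.npy");o=get_obs();c=calibration("wrist")
from scipy.spatial.transform import Rotation as R
M=R.from_rotvec(o['orientation']).as_matrix();Rc=cv2.Rodrigues(c["rvec"])[0]
v,u=np.mgrid[225:330:1,120:380:1];v=v.ravel();u=u.ravel();z=d[v,u];
C=np.c_[(u-c["K"][0,2])/c["K"][0,0]*z,(v-c["K"][1,2])/c["K"][1,1]*z,z]
T=((C-c["tvec"])@Rc-o['tcp_pos'])@M*1000
m=(z>0)&(T[:,2]<15);T=T[m]
for s in(-1,1):
  t=T[T[:,1]*s>0]
  for a in range(-50,12,5):
    k=t[(t[:,2]>=a)&(t[:,2]<a+5)]
    if len(k):print(s,a,len(k),"x",k[:,0].min().round(1),k[:,0].max().round(1),"y",np.percentile(k[:,1],[2,98]).round(1))
E
```

```text
-1 -50 266 x -11.6 11.3 y [-43.1 -29.7]
-1 -45 244 x -11.4 11.1 y [-43.2 -29.7]
-1 -40 208 x -11.7 11.0 y [-42.6 -29.7]
-1 -35 133 x -11.0 11.0 y [-40.2 -29.7]
-1 -30 34 x -11.0 8.0 y [-30.2 -29.8]
1 -50 268 x -12.0 11.1 y [29.7 43. ]
1 -45 240 x -12.1 11.1 y [29.7 43.2]
1 -40 216 x -11.8 11.3 y [29.6 42.4]
1 -35 134 x -11.0 11.1 y [29.6 37.1]
1 -30 27 x -9.6 6.2 y [29.7 30.2]
```

```bash
python3 - <<'E'
from h import *
o=get_obs()
from scipy.spatial.transform import Rotation as R
M=R.from_rotvec(o['orientation']).as_matrix()
for n in("scene","top","wrist"):
  c=calibration(n);p,d=grab_frame(n)
  Rc=cv2.Rodrigues(c["rvec"])[0];v,u=np.mgrid[0:384,0:512];v=v.ravel();u=u.ravel();z=d.ravel()
  C=np.c_[(u-c["K"][0,2])/c["K"][0,0]*z,(v-c["K"][1,2])/c["K"][1,1]*z,z]
  W=(C-c["tvec"])@Rc;T=(W-o['tcp_pos'])@M*1000
  m=(z>0)&(abs(T[:,0])<13)&(abs(T[:,1])<50)&(W[:,2]>.07);T=T[m]
  for s in(-1,1):
    t=T[T[:,1]*s>0]; t=t[np.argsort(-t[:,2])][:8]; print(n,s,t.round(0).tolist())
E
```

```text
scene -1 [[4.0, -28.0, -26.0], [6.0, -29.0, -27.0], [-7.0, -28.0, -27.0], [-3.0, -27.0, -28.0], [-4.0, -28.0, -28.0], [-9.0, -28.0, -28.0], [0.0, -28.0, -29.0], [8.0, -28.0, -29.0]]
scene 1 [[-7.0, 39.0, -27.0], [-9.0, 38.0, -28.0], [-5.0, 39.0, -28.0], [-10.0, 38.0, -31.0], [-11.0, 37.0, -31.0], [-11.0, 34.0, -31.0], [-9.0, 40.0, -32.0], [-8.0, 38.0, -33.0]]
top -1 [[-11.0, -34.0, -42.0], [-6.0, -43.0, -43.0], [-11.0, -35.0, -43.0], [-11.0, -30.0, -45.0], [-11.0, -32.0, -45.0], [-10.0, -36.0, -47.0], [-11.0, -34.0, -56.0], [-11.0, -33.0, -58.0]]
top 1 [[12.0, 7.0, -391.0], [13.0, 6.0, -391.0], [6.0, 2.0, -391.0], [11.0, 11.0, -391.0], [13.0, 10.0, -392.0], [8.0, 4.0, -392.0], [13.0, 8.0, -392.0], [11.0, 3.0, -392.0]]
wrist -1 [[-5.0, -30.0, -28.0], [-3.0, -30.0, -29.0], [-6.0, -30.0, -29.0], [-4.0, -30.0, -29.0], [5.0, -30.0, -29.0], [3.0, -30.0, -29.0], [4.0, -30.0, -29.0], [-7.0, -30.0, -29.0]]
wrist 1 [[3.0, 30.0, -28.0], [-4.0, 30.0, -28.0], [-5.0, 30.0, -28.0], [5.0, 30.0, -28.0], [4.0, 30.0, -29.0], [4.0, 30.0, -29.0], [3.0, 30.0, -29.0], [-11.0, 30.0, -29.0]]
```

```bash
python3 -m pendant '{"translation": [[0,0,-1.2],[0,0,-2.6],[0,0,-3.5],[0,0,-4.0],[0,0,-4.0]], "delta_rot": [[0,0,0],[0,0,0],[0,0,0],[0,0,0],[0,0,0]]}'
python3 -m pendant '{"translation": [[0,0,-0.2],[0,0,-0.4],[0,0,-0.4]], "delta_rot": [[0,0,0],[0,0,0],[0,0,0]]}'
python3 -m pendant '{"translation": [[0,0,-0.15],[0,0,-0.3],[0,0,-0.3]], "delta_rot": [[0,0,0],[0,0,0],[0,0,0]]}'
python3 - <<'E'
from h import *
p,d=grab_frame("scene");b=p[130:270,200:370,::-1]
cv2.imwrite("pics/s2c.png",cv2.resize(b,None,fx=4,fy=4,interpolation=cv2.INTER_CUBIC))
E
```

```text
clock: 3.48
tcp_pos: [0.5185, 0.1333, 0.0258]
orientation: [3.14, -0.078, -0.001]
contact_force: [0.4, -0.1, 0.4]
grip_width: 0.0602
gripper_force: 0.0
clock: 3.85
tcp_pos: [0.5185, 0.1333, 0.0159]
orientation: [3.141, -0.078, -0.0]
contact_force: [0.4, 0.9, -0.4]
grip_width: 0.0597
gripper_force: 0.0
clock: 4.22
tcp_pos: [0.5186, 0.1333, 0.0083]
orientation: [3.141, -0.078, 0.0]
contact_force: [0.3, -1.4, 1.0]
grip_width: 0.0597
gripper_force: 0.7
```

View pics/s2c.png

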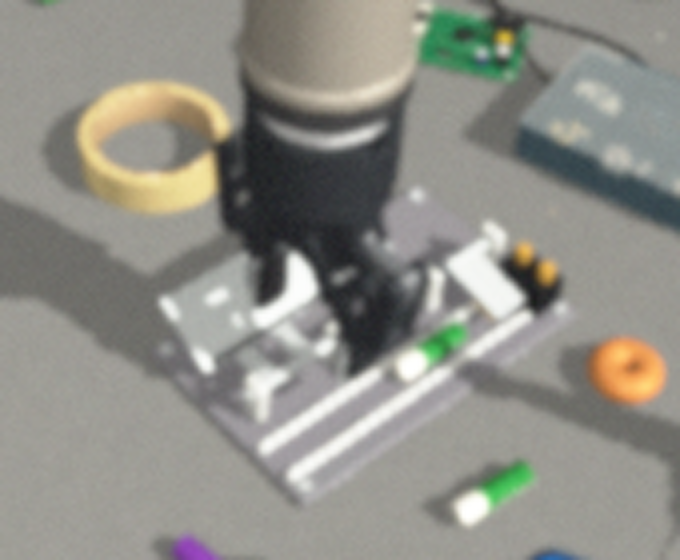

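The scene crop shows the tip resting on the paddle at crop (270,290), the other finger over the channel behind the cell at (365,365), and the flap still closed. I'll press in small steps.

```bash
python3 -m pendant '{"translation": [[0,0,-0.2],[0,0,-0.4],[0,0,-0.6],[0,0,-0.6]], "delta_rot": [[0,0,0],[0,0,0],[0,0,0],[0,0,0]]}'
python3 -m pendant '{"translation": [[0,0,-0.1],[0,0,-0.16],[0,0,-0.16]], "delta_rot": [[0,0,0],[0,0,0],[0,0,0]]}'
python3 - <<'E'
from h import *
o=get_obs();c=calibration("wrist");p,d=grab_frame("wrist");cv2.imwrite("pics/w2.png",p[:,:,::-1])
q=[0.56917137,0.09344407,-0.05412626];print(w2t(q,o['tcp_pos']),o['contact_force'])
E
```

```text
clock: 4.78
tcp_pos: [0.5188, 0.1334, -0.0069]
orientation: [-3.141, 0.078, -0.0]
contact_force: [0.6, 0.0, 4.0]
grip_width: 0.0599
gripper_force: 1.6
clock: 5.15
tcp_pos: [0.5187, 0.1328, -0.0106]
orientation: [3.14, -0.079, 0.0]
contact_force: [1.5, -2.6, 4.4]
grip_width: 0.0599
gripper_force: 2.4
[-52.50106049  36.60130423] [ 1.48260946 -2.59165111  4.42957118]
```

View pics/w2.png

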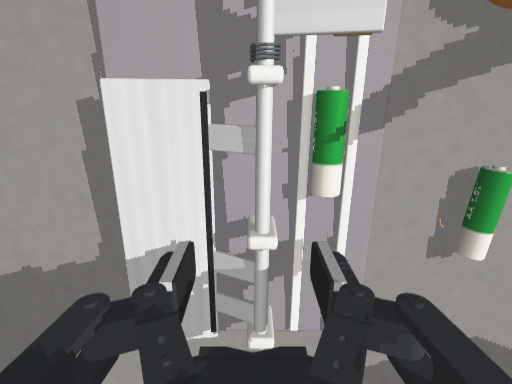

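The wrist view shows the paddle pressed flat and the flap raised at (330,15). The right fingertip at (325,245) is in line behind the cell, whose rear end is at (326,193). Next I push.

```bash
python3 -m pendant '{"translation": [[0.2,-0.01,-0.03],[0.4,-0.02,-0.05],[0.6,-0.03,-0.05],[0.8,-0.04,-0.05],[1.0,-0.05,-0.05],[1.2,-0.06,-0.05],[1.4,-0.07,-0.05],[1.5,-0.08,-0.05],[1.6,-0.085,-0.05],[1.6,-0.085,-0.05]], "delta_rot": [[0,0,0],[0,0,0],[0,0,0],[0,0,0],[0,0,0],[0,0,0],[0,0,0],[0,0,0],[0,0,0],[0,0,0]]}'
python3 - <<'E'
from h import *
o=get_obs();c=calibration("wrist");p,d=grab_frame("wrist");cv2.imwrite("pics/w3.png",p[:,:,::-1])
q=[0.56917137,0.09344407,-0.05412626];print(w2t(q,o['tcp_pos']),o['contact_force'])
E
```

```text
clock: 6.45
tcp_pos: [0.559, 0.1312, -0.0117]
orientation: [-3.14, 0.078, -0.001]
contact_force: [-3.2, -1.2, 4.0]
grip_width: 0.0598
gripper_force: 2.2
[-12.23901794  37.14825326] [-3.19434784 -1.24302782  3.9575147 ]
```

View pics/w3.png

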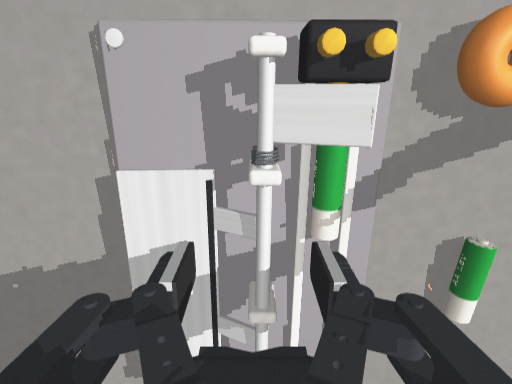

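The finger is now against the cell at (325,240), and the cell's front end has passed under the raised flap at (325,115). About 25 mm remain.

```bash
python3 -m pendant '{"translation": [[0.15,-0.01,0],[0.3,-0.015,0],[0.45,-0.025,0],[0.6,-0.03,0],[0.75,-0.04,0],[0.85,-0.045,0],[0.85,-0.045,0]], "delta_rot": [[0,0,0],[0,0,0],[0,0,0],[0,0,0],[0,0,0],[0,0,0],[0,0,0]]}'
python3 -m pendant '{"translation": [[0.06,-0.003,0],[0.12,-0.006,0],[0.12,-0.006,0]], "delta_rot": [[0,0,0],[0,0,0],[0,0,0]]}'
python3 -m pendant '{"translation": [[0.04,-0.002,0],[0.08,-0.004,0],[0.08,-0.004,0]], "delta_rot": [[0,0,0],[0,0,0],[0,0,0]]}'
```

```text
clock: 7.38
tcp_pos: [0.5804, 0.1301, -0.0118]
orientation: [-3.14, 0.078, -0.001]
contact_force: [-1.9, -0.6, 3.9]
grip_width: 0.0599
gripper_force: 2.2
clock: 7.75
tcp_pos: [0.5825, 0.1299, -0.0119]
orientation: [3.14, -0.078, -0.001]
contact_force: [-3.9, -0.3, 4.5]
grip_width: 0.0594
gripper_force: 3.3
clock: 8.12
tcp_pos: [0.5826, 0.1298, -0.0122]
orientation: [3.14, -0.078, -0.006]
contact_force: [-8.7, 0.3, 9.3]
grip_width: 0.06
gripper_force: 5.2
```

```bash
python3 - <<'E'
from h import *
c=calibration("wrist");p,d=grab_frame("wrist");b=p[0:260,200:460,::-1]
cv2.imwrite("pics/w4.png",cv2.resize(b,None,fx=2.3,fy=2.3,interpolation=cv2.INTER_CUBIC))
E
```

```text
(no output)
```

View pics/w4.png

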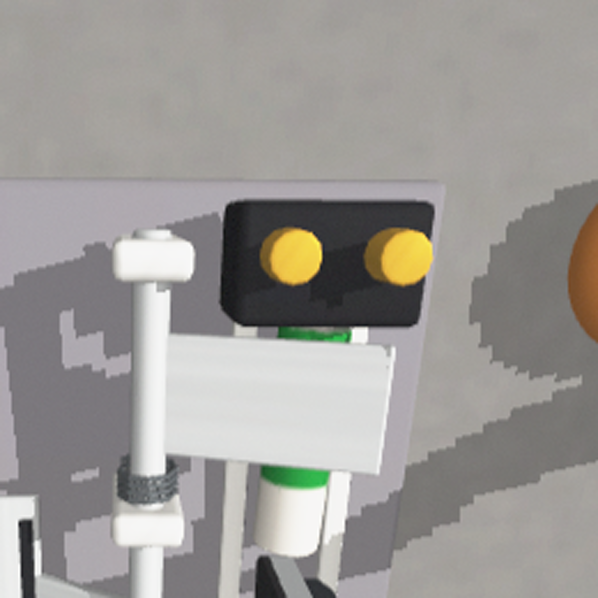

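The crop shows the cell under the raised flap, with its front end against the black end block at (315,328). The reaction has risen to about 9 N, so it is home. I'll back off slightly, then lower the flap slowly.

```bash
python3 -m pendant '{"translation": [[-0.1,0.005,0],[-0.2,0.01,0],[-0.3,0.015,0],[-0.4,0.02,0],[-0.4,0.02,0]], "delta_rot": [[0,0,0],[0,0,0],[0,0,0],[0,0,0],[0,0,0]]}'
python3 -m pendant '{"translation": [[0,0,0.1],[0,0,0.2],[0,0,0.3],[0,0,0.4],[0,0,0.5],[0,0,0.6],[0,0,0.7],[0,0,0.8],[0,0,0.9],[0,0,1.1],[0,0,1.4],[0,0,1.8]], "delta_rot": [[0,0,0],[0,0,0],[0,0,0],[0,0,0],[0,0,0],[0,0,0],[0,0,0],[0,0,0],[0,0,0],[0,0,0],[0,0,0],[0,0,0]]}'
python3 -m pendant '{"translation": [[0,0,0.8],[0,0,1.8],[-0.5,0,3],[-1,0,4],[-1,0,4.5],[-1,0,4.5],[-1,0,4.5]], "delta_rot": [[0,0,0],[0,0,0],[0,0,0],[0,0,0],[0,0,0],[0,0,0],[0,0,0]]}'
python3 - <<'E'
from h import *
c=calibration("wrist");p,d=grab_frame("wrist")
cv2.imwrite("pics/w5.png",cv2.resize(p[0:220,150:400,::-1],None,fx=2.6,fy=2.6,interpolation=cv2.INTER_CUBIC))
E
```

```text
clock: 8.8
tcp_pos: [0.5753, 0.1303, -0.0116]
orientation: [-3.14, 0.078, -0.002]
contact_force: [3.6, -0.9, 5.3]
grip_width: 0.0596
gripper_force: 2.2
clock: 10.3
tcp_pos: [0.5747, 0.1304, 0.0338]
orientation: [3.141, -0.078, -0.0]
contact_force: [-0.8, -0.2, -1.0]
grip_width: 0.0598
gripper_force: 0.0
clock: 11.18
tcp_pos: [0.5497, 0.13, 0.1449]
orientation: [3.14, -0.078, -0.002]
contact_force: [-0.7, 0.1, -0.6]
grip_width: 0.0596
gripper_force: 0.0
```

View pics/w5.png

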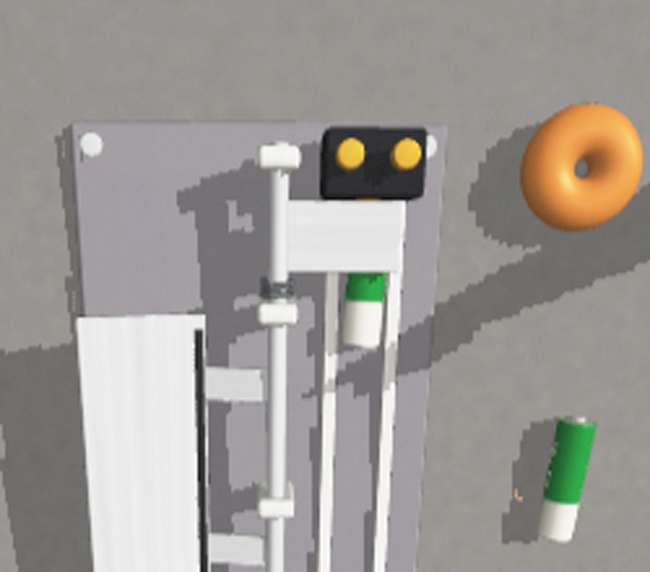

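The flap is down on the cell, whose rear end is at crop (361,346). The spare and the coil haven't moved. A quick numeric check before handing in:

```bash
python3 - <<'E'
from h import *
c=calibration("wrist");f=lambda u:np.array(u,float)/2.6+[150,0]-.3
P=[[86,32,34],[36,32,34],[-35,32,34],[100,106,6],[100,-28,6]]
q,r=fit(c,P,f([[279,156],[277,313],[275,507],[75,124],[447,124]]),[.569,.0931,-.052]);print(q,r.round(1).tolist())
print("rear",w2t(q,ray(c,f((361,347)),.0135)), "block edge z28",w2t(q,ray(c,f((372,198)),.028)))
p,d=grab_frame("wrist");Rc=cv2.Rodrigues(c["rvec"])[0]
for n,u in(("flap",(345,240)),("cell",(362,320)),("block",(372,180))):
  x,y=np.round(f(u)).astype(int);z=float(np.median(d[y-1:y+2,x-1:x+2]));C=np.array([(x-c["K"][0,2])/c["K"][0,0]*z,(y-c["K"][1,2])/c["K"][1,1]*z,z]);W=(C-c["tvec"])@Rc;print(n,w2t(q,W),W[2])
E
```

```text
[ 0.56675623  0.09372921 -0.05691255] [[0.0, 0.3], [0.2, 0.7], [0.2, 1.2], [-2.8, -1.6], [0.7, -0.6]]
rear [22.59490312  0.36431373] block edge z28 [73.98901026  0.57731478]
flap [60.55763474  9.47146005] 0.02782943472085833
cell [32.95107021  1.19248111] 0.020514963446010143
block [79.54264624  0.64694917] 0.027963569791523868
```

```bash
python3 -c "
from bench import *
print(hand_in())"
```

```text
the job is handed in; nothing more can be done
None
```

The cell is loaded and handed in: it was pushed under the open flap until it stopped against the end contact at about 9 N, the flap was then let down on it, and the arm was clear of everything at about 11 s on the clock.

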